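Clip the cover onto the spool-feed head

ROBOT

A 7-joint arm with a two-finger parallel gripper is mounted at the origin on the work surface. World frame = base frame: x ahead of the robot, y to its left, z up, the work surface at z = 0. Lengths are in m, angles in rad, forces in N, time in s.
With the tool pointing down it reaches from about 0.4 to 0.9 m from the base axis. Payload 5.6 kg.
Tool frame: the origin (TCP) lies at the centre of the arm's flange, where the gripper is bolted on; the fingertips stand arm.tip_reach ahead of it and the grasp point (between the pads) lies 171 mm ahead of it (arm.tip_reach is the distance from the TCP to the fingertips, in m); y points along the fingers, z is the direction in which the jaws open and shut, and the axes are right-handed (so a half turn about y gives the same grasp; the last joint's range is limited). The gripper opens to 92 mm and grips with 3 to 60 N. Pads are 20 mm wide; open, the fingers measure 128 mm over their backs; the gripper's body (75 mm by 189 mm) begins 69 mm behind the grasp point.
Start: joints at [1.166, 0.468, -0.012, 1.603, 0.006, 1.071, -0.056], TCP at [0.23, -0.608, 0.405] pointing down, gripper open.
Joint ranges: [-2.53, 2.53], [-0.31, 2.02], [-1.57, 1.55], [0.28, 2.44], [-1.29, 4.43], [0.15, 1.84], [-2.92, 2.92]. Speed limits (rad/s): [2.57, 2.57, 3.14, 3.14, 3.14, 3.14, 3.14].

INTERFACE

Orientations are given as a rotation vector (axis times angle).
In Python, from rig import arm gives the robot as it stands. The module is installed in compiled form; this text tells all that it offers.
- The arm moves only by the tool move_arm, never from a script. Its argument "rows" is a list of rows, each a list of 2 entries, a list of its own where there are three numbers: the shift along the tool's x, y, z in cm, then the turn, a rotation vector about the tool's x, y, z in rad. A call has 1 to 5 rows; each row is the pose to reach, as a shift and turn from the pose commanded when the call began, along the tool's axes at that moment; what a row does not reach only later rows make up. A row lasts 1/10 s, in which the tool goes at most 50 mm and 8.59 degrees, less where a joint would pass 70% of its speed; a pose out of reach is approached as far as the arm can. A call with a gripper value outside its range is refused whole. "gripper" is the closure, from -1 (fully open) to 1 (shut), so that 0 is half open, set as the call begins (left out, the last holds). The fingers move at their own pace and stop on an object; "force" is the grip in N (left out, the last holds). Time passes only in rows, so rows that repeat a pose let the fingers close. It gives the time, the measured TCP pose, the force and the opening at its end, in the units of the state.
- arm.observe(): the state, without advancing time (a new reading comes with each control period).
- arm.get_image(name): name is "scene" or "top"; returns the picture (400x640x3 uint8, blue, green, red); there is no depth.
- arm.calibration(name): a dict with "intrinsics" (3x3 intrinsics, pixels), "k1" (the pictures are not rectified: a ray, as slopes to the right and down, at radius r is drawn at 1 + k1 r^2 times it, then the intrinsics apply), "world_from_camera" (4x4, takes a point from camera to world coordinates). Camera axes: x right, y down, z forward; pixel columns grow to the right and rows downward; lengths in m; the calibration is good to about 2 mm. A picture is of the moment at which its call begins. calibration takes no time and is no camera call.
- arm.close_job(): hands the job in, once; it reports no verdict.
The state is a dict: "clock": time; "qpos": joint angles; "joint_velocities": joint speeds; "joint_efforts": joint torques, N m; "tool_pos": TCP position; "orientation": TCP orientation; "wrist_force": force on the tool from outside, world axes, zero at the start; "wrist_torque": the same for the moment, N m; "finger_gap": opening from 0.0 (shut) to 1.0 (fully open).
Only numpy, scipy, OpenCV 4.12 (cv2) and the standard library are available. Lean on these libraries where they do the work, as an engineer would, in place of code of your own. Each camera call takes 0.05 s, during which the arm holds its last target. There are 200 camera calls.

TASK

The spool-feed head on the bench still has its small lever raised and its cover off. First swing the lever right down until it lies level, and only then pick up the loose clip cover by the rib on its roof, set it over the top of the head with its notch astride the lever, and press it straight down past the stiff point until it snaps fully home. Finish while still holding the cover and pressing it down on the head with at least 5 N (do not let go), and leave the other things on the bench where they are.

Things in the scene. Friction and masses are not known exactly. Their poses are not given: they have to be found in the camera images.
- head: Spool-feed head, fixed: dark plates (base 140 x 116 mm) on spacers carry an aluminium housing 56 mm (its x) x 80 mm (its y), flat top 120 mm above the bench, upper edges rounded 8 mm. Origin on the bench under the middle of the housing; x to its back (its front and lever look along -x), z up.
- head_top: Upper 16 mm of the housing, on which the cover's roof comes to rest; origin and axes as the head. A slot 24 mm wide runs along x through its middle; the lever lies in it.
- lever (a joint): Head's small steel lever, 8 mm round: 0 = fully down, level, pointing to the head's front; grows as the tip rises, up to 1.0 rad. Pivot along the head's y at x = +8 mm, y = 0, 111 mm above the bench; tip 80 mm from it. Stays where left (friction 0.1 N m), stops at 0. Raised, it is in the cover's way.
- lever_tip (a point): Middle of the black cross grip (16 mm thick, 20 mm wide) at the tip of the lever.
- catch_l (a joint): Sprung steel catch on the head's +y end face, a rounded nub 36 mm long in x that stands out 5 mm, centre 100 mm above the bench. Value: how far it is pushed in, m; 0 = sprung out, 0.006 = stop. Springs back by itself (5 N, plus 2 N per mm).
- catch_r (a joint): The same for the catch on the head's -y end face.
- cover_grip (a point): Centre of the grip rib of the loose grey clip cover (about 90 g): rib 16 mm thick (cover's x), 56 mm long (y), 30 mm high; this point is 15 mm above the roof and 50 mm above the cover's lower edge. Cover: open-bottomed cap 68 mm (x) x 101 mm (y), 65 mm high with rib. x to its back; its front skirt (-x side) has a notch 30 mm wide, open below, that goes astride the lever.
- cover_foot (a point): Middle of the cover's lower edge, axes as the cover. Height 0 on the bench; fully home it is 89 mm above the bench over the head's origin, x along the head's x. It clears the housing by 2.5 mm a side. Beads inside its end walls meet the catches 14 mm before home: the push rises to about 14 N, drops away 7 mm before home, and rises again as the roof lands.
- tube_a: Bystander: short white tube standing on end, 20 mm diameter, 75 mm high; origin at its foot.
- tube_b: Bystander: another such white tube.
- clear_tube: Bystander: clear tube standing on end, 52 mm diameter, 110 mm high; origin at its foot.
- spool: Bystander: empty clear-flanged spool lying flat, 150 mm diameter, 60 mm high; origin at its underside.
- jar: Bystander: jar, 68 mm diameter, 85 mm high; origin at its underside.
- wrench: Bystander: wrench lying flat; origin at its underside.
- offcut: Bystander: strip of wood 30 x 100 x 16 mm lying flat; origin at its underside.

How it is judged:
By the outcome, as a careful person would: the job done as asked, in the order asked, and still so for the second after the job is handed in, while the arm keeps its last pose, push and grip.
It also fails if it takes over 64 s, if anything falls off the work surface, if the arm or the gripper's body presses on something with over 40 N, if the wrist force passes 120 N, or if a joint passes its speed limit or range.

## Working session

There is one attempt and no reset: what is moved stays moved. The work goes in short steps, Python scripts to look and compute and a tool call to move; the robot and the scene stay as the last step left them, time stands still between calls to the robot, and variables do not carry over. Pictures are saved under pics/ and viewed, about 8 in all and at most 12, crops included, and the job is handed in when it is done.

Besides the shell and the picture viewer there is one more tool, called after "Call:" by a JSON object that holds its "op" and its "data". move_arm: Moves the arm, as the interface text tells. Its arguments: {"type":"object","properties":{"rows":{"type":"array"},"gripper":{"type":"number"},"force":{"type":"number"}},"required":["rows"]}

```bash
mkdir -p pics; ls
python3 - <<'E'
from rig import arm
import cv2,numpy as np
print(arm.observe()); print(arm.tip_reach)
for n in("scene","top"):
    cv2.imwrite(f"pics/{n}0.png",arm.get_image(n)); c=arm.calibration(n); print(n,c)
E
```

```text
pics
{'clock': 0.0, 'qpos': array([ 1.16599721,  0.46837289, -0.01160729,  1.60360738,  0.00601994,
        1.07138807, -0.05628851]), 'joint_velocities': array([-0.00058693,  0.00043904,  0.00056228, -0.0022335 , -0.00024732,
       -0.00063103,  0.0010961 ]), 'joint_efforts': array([-2.47169119e-04, -5.20576751e+01, -1.25038350e-02, -2.43751734e+01,
       -5.65810211e-02,  1.72853091e-02,  1.38590935e-04]), 'tool_pos': array([ 0.2299424 , -0.60770884,  0.40374957]), 'orientation': array([-0.37067791,  2.02611631, -2.02265289]), 'wrist_force': array([ 0.09787944,  0.29699937, -0.29439815]), 'wrist_torque': array([ 0.03707516,  0.00474894, -0.00134459]), 'finger_gap': 1.000649779652119}
0.1901
scene {'intrinsics': array([[459.38493686,   0.        , 318.12819197],
       [  0.        , 459.38493686, 194.11321229],
       [  0.        ,   0.        ,   1.        ]]), 'k1': -0.12061833300200377, 'world_from_camera': array([[ 0.80423035,  0.41002734, -0.43022218,  1.17164066],
       [ 0.59420518, -0.54065708,  0.5954915 , -0.74976009],
       [ 0.01156513, -0.73455258, -0.67845321,  0.94296558],
       [ 0.        ,  0.        ,  0.        ,  1.        ]])}
top {'intrinsics': array([[455.77517896,   0.        , 318.69783551],
       [  0.        , 455.77517896, 191.15202959],
       [  0.        ,   0.        ,   1.        ]]), 'k1': -0.08192717977037395, 'world_from_camera': array([[-0.01164827, -0.98410347,  0.17721364,  0.34583541],
       [-0.99990442,  0.01014344, -0.00939522,  0.00572278],
       [ 0.00744831, -0.17730614, -0.98412756,  1.59759092],
       [ 0.        ,  0.        ,  0.        ,  1.        ]])}
```

View pics/scene0.png

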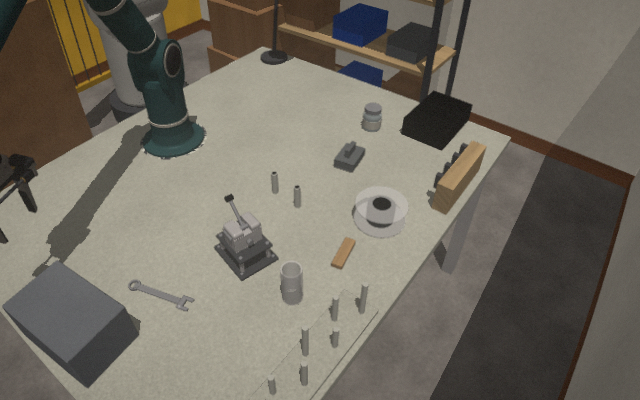

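View pics/top0.png

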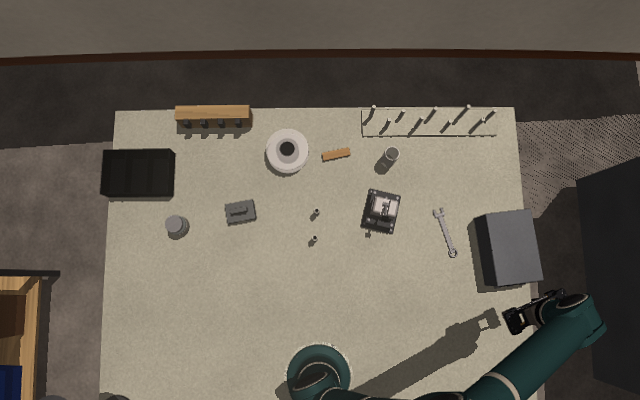

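The scene view shows the head at about (245,240) with its lever raised, tip at (228,198), and the cover at (349,156). In the top view the head is at (381,211), the lever tip at (368,234) and the cover at (240,212). I'll make one montage of enlarged crops to measure from.

```bash
cat > h.py <<'E'
from rig import arm
import cv2,numpy as np
from scipy.spatial.transform import Rotation as R
C={n:arm.calibration(n) for n in("scene","top")}
def proj(n,P):
    c=C[n];T=np.linalg.inv(c["world_from_camera"]);p=np.atleast_2d(P)@T[:3,:3].T+T[:3,3]
    s=p[:,:2]/p[:,2:];s=s*(1+c["k1"]*(s**2).sum(1,keepdims=True));K=c["intrinsics"]
    return s*[K[0,0],K[1,1]]+K[:2,2]
def ray(n,uv):
    c=C[n];K=c["intrinsics"]
    s=cv2.undistortPoints(np.array([[uv]],float),K,np.array([c["k1"],0,0,0.]))[0,0]
    T=c["world_from_camera"];return T[:3,3],T[:3,:3]@[s[0],s[1],1]
def atz(n,uv,z):
    o,d=ray(n,uv);return o+d*(z-o[2])/d[2]
def tri(a,b):
    A=[];B=[]
    for n,uv in(("scene",a),("top",b)):
        o,d=ray(n,uv);d=d/np.linalg.norm(d);M=np.eye(3)-np.outer(d,d);A.append(M);B.append(M@o)
    x=np.linalg.lstsq(np.vstack(A),np.hstack(B),rcond=None)[0];return x,np.linalg.norm(np.vstack(A)@x-np.hstack(B))
def pose(p,yaw):  # 4x4-ish transform of points
    return lambda q: np.atleast_2d(q)@R.from_euler('z',yaw).as_matrix().T+np.array([p[0],p[1],0])
def crop(im,u,v,w,h,k):
    return cv2.resize(im[v:v+h,u:u+w],None,fx=k,fy=k,interpolation=cv2.INTER_CUBIC)
E
python3 - <<'E'
from h import *
s=cv2.imread("pics/scene0.png");t=cv2.imread("pics/top0.png")
L=np.vstack([crop(s,208,190,76,50*1+35,5)[:,:380]]);
A=cv2.resize(crop(s,208,188,76,92,4),(304,368)); 
B=crop(t,352,180,60,60,6); D=crop(s,325,130,50,50,6);E_=crop(t,215,192,60,40,6)
m=np.zeros((600,800,3),np.uint8)
a=crop(s,205,188,80,90,4);m[:360,:320]=a
m[:360,330:690]=B
m[362:362+238,:300]=crop(s,325,135,50,40,6)[:238]
m[362:362+238,330:690]=E_[:238]
cv2.imwrite("pics/m0.png",np.clip(m*1.6,0,255).astype(np.uint8))
E
```

```text
(no output)
```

View pics/m0.png

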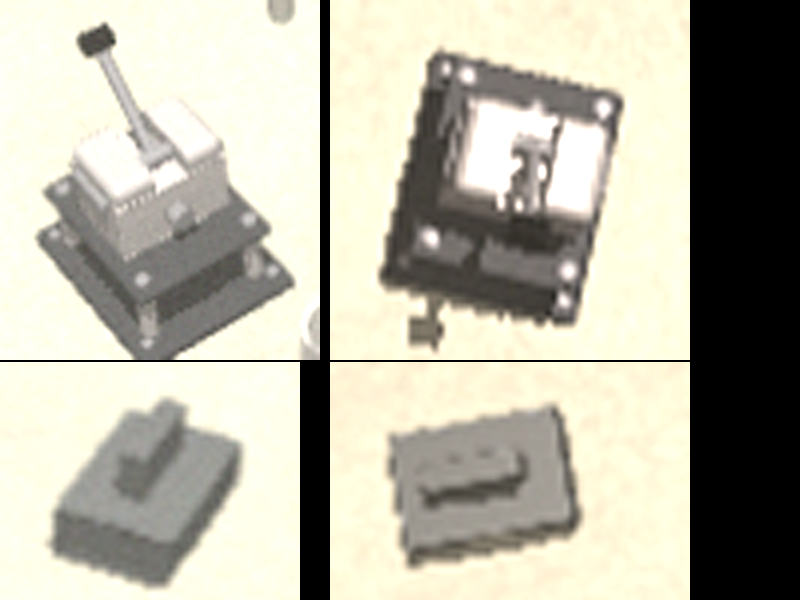

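The crops show the head with its lever raised toward the robot (tip at scene (229,198), top (368,235)). The cover's rib runs roughly along world y. Next I'll fit the poses by least squares and overlay the models as a check.

```bash
cat > fit.py <<'E'
from h import *
from scipy.optimize import least_squares
def tipl(a): return [.008-.08*np.cos(a),0,.111+.08*np.sin(a)]
def res_h(x,full=False):
    f=pose(x[:2],x[2]); 
    q=[]
    # base corners z=0 scene: left(-x,+? ) order set by geometry
    P=f([[-.07,-.058,0],[.07,-.058,0],[-.07,.058,0]])
    q.append((proj("scene",P[[1,0,2]] if False else P)-np.array(HC)).ravel())
    T=f(tipl(x[3])); q.append((proj("scene",T)-[229.25,198]).ravel()); q.append((proj("top",T)-[367.8,235.2]).ravel())
    return np.hstack(q)
# visible base corners in scene
print(tri([229.25,198],[367.8,235.2]))
print("base corners z0",[atz("scene",p,0)[:2].round(3) for p in([214.5,247.5],[242.5,278],[278.8,259])])
HC=[[214.5,247.5],[242.5,278],[242.5,278]]
corn=lambda f,x,y,z:f([[a*x,b*y,z] for a,b in((-1,-1),(1,-1),(1,1),(-1,1))])
sc=[[335.3,159.3],[351.7,164.7],[365,148],[345.8,141.7]]
tc=[[228.7,225],[255.8,218.3],[252.5,199.2],[225.3,204.5]]
for p in sc: print("cov scene z35",atz("scene",p,.035)[:2].round(3))
for p in tc: print("cov top z35",atz("top",p,.035)[:2].round(3))
for p in ([368.7,188.7],[400.7,195.8],[392.5,234.2],[360.7,226.7]): print("head top z0",atz("top",p,0)[:2].round(3),atz("top",p,.05)[:2].round(3))
E
python3 fit.py
```

```text
(array([ 0.46427381, -0.16955336,  0.10739763]), np.float64(0.0037652922234560223))
base corners z0 [array([ 0.477, -0.262]), array([ 0.607, -0.29 ]), array([ 0.641, -0.187])]
cov scene z35 [0.542 0.211]
cov scene z35 [0.599 0.22 ]
cov scene z35 [0.586 0.32 ]
cov scene z35 [0.516 0.31 ]
cov top z35 [0.512 0.302]
cov top z35 [0.534 0.209]
cov top z35 [0.601 0.221]
cov top z35 [0.583 0.316]
head top z0 [ 0.641 -0.188] [ 0.631 -0.182]
head top z0 [ 0.614 -0.302] [ 0.605 -0.292]
head top z0 [ 0.477 -0.267] [ 0.473 -0.259]
head top z0 [ 0.505 -0.156] [ 0.5   -0.151]
```

```bash
cat > ov.py <<'E'
from fit import *
f=pose([.558,-.226],-.225)
for a in (0,.2,.4,.6,.8,1.): print(a,f(tipl(a)).round(3),proj("scene",f(tipl(a))).round(1),proj("top",f(tipl(a))).round(1))
g=pose([.5575,.263],-.19)
print("blob z0",atz("top",[367.8,235.2],0),proj("scene",atz("top",[367.8,235.2],0)))
def draw(n,src,k,u,v,w,h):
    im=crop(cv2.convertScaleAbs(cv2.imread(src),alpha=1.5),u,v,w,h,k)
    def poly(P,c): cv2.polylines(im,[(((proj(n,P)-[u,v]+.5)*k)*16).astype(np.int32)],True,c,1,cv2.LINE_AA,4)
    poly(corn(f,.07,.058,0),(0,0,255));poly(corn(f,.028,.04,.12),(255,0,0));poly(corn(f,.020,.032,.12),(0,200,0))
    poly(corn(g,.034,.0505,0),(0,0,255));poly(corn(g,.034,.0505,.035),(255,0,0));poly(corn(g,.008,.028,.065),(0,200,0))
    poly(g([[-.034,-.015,0],[-.034,.015,0]]),(0,255,255))
    for a in(.6,.8,1.): poly(np.vstack([f([.008,0,.111]),f(tipl(a))]),(255,0,255))
    return im
m=np.zeros((600,800,3),np.uint8)
m[:360,:320]=draw("scene","pics/scene0.png",4,205,188,80,90)
m[:360,330:690]=draw("top","pics/top0.png",6,352,180,60,60)
m[362:,:300]=draw("scene","pics/scene0.png",6,325,135,50,40)[:238]
m[362:,330:690]=draw("top","pics/top0.png",6,215,192,60,40)[:238]
cv2.imwrite("pics/ov.png",m)
E
python3 ov.py|tail -7
```

```text
0 [[ 0.488 -0.21   0.111]] [[225.6 209.2]] [[380.6 228.3]]
0.2 [[ 0.489 -0.21   0.127]] [[225.2 205.1]] [[381.4 227.3]]
0.4 [[ 0.494 -0.211  0.142]] [[225.4 201.7]] [[382.4 225.4]]
0.6 [[ 0.501 -0.213  0.156]] [[226.4 199.3]] [[383.5 222.6]]
0.8 [[ 0.511 -0.215  0.168]] [[228.  197.9]] [[384.6 219. ]]
1.0 [[ 0.524 -0.218  0.178]] [[230.3 197.6]] [[385.9 214.8]]
blob z0 [ 0.47467364 -0.18002147  0.        ] [[234.8686182  229.45295783]]
```

View pics/ov.png

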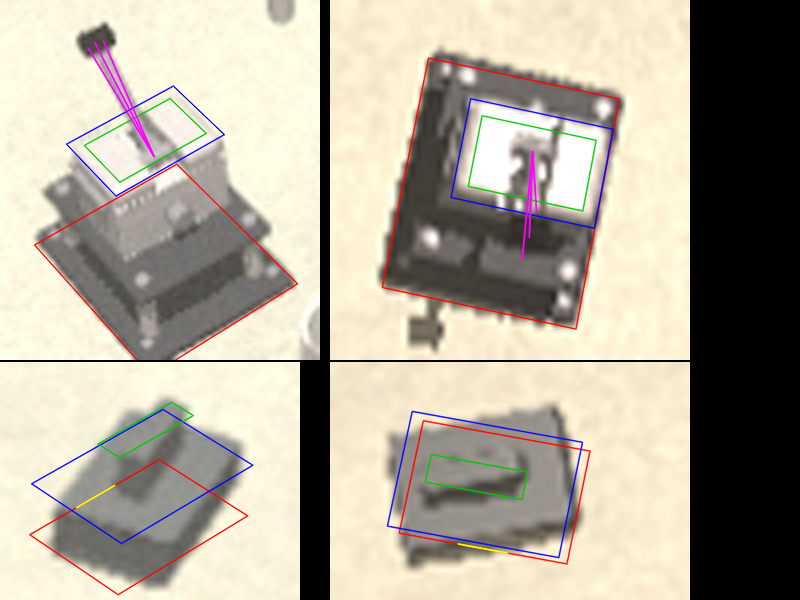

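The head model fits (base matches in both views), and the lever is at about 0.9 rad. The dark blob in the top view is only the grip's shadow. The cover's yaw has the opposite sign, so I'll refine it with a silhouette fit.

```bash
cat > cov.py <<'E'
from h import *
from scipy.optimize import minimize
im={n:cv2.imread(f"pics/{n}0.png") for n in C}
roi={"scene":(325,132,50,48),"top":(215,190,55,45)}
K=8
def sil(n,polys):
    u,v,w,h=roi[n];m=np.zeros((h*K,w*K),np.uint8)
    for P in polys:
        q=(((proj(n,P)-[u,v]+.5)*K)).astype(np.float32)
        cv2.fillConvexPoly(m,cv2.convexHull(q).astype(np.int32),255)
    return cv2.resize(m,(w,h),interpolation=cv2.INTER_AREA)/255.
obs={}
for n in C:
    u,v,w,h=roi[n];g=im[n][v:v+h,u:u+w].astype(float);b=np.median(g.reshape(-1,3),0)
    lum=g.mean(2);hi=np.percentile(lum,90);lo=np.percentile(lum,20)
    sat=(g[:,:,2]-g[:,:,0])/(g.mean(2)+1)  # bench is yellowish
    print(n,hi,lo,np.percentile(sat,[5,50,95]).round(2))
    obs[n]=np.clip((hi-lum)/(hi-lo),0,1); 
box=lambda x,y,z0,z1:[[a*x,b*y,z] for a in(-1,1) for b in(-1,1) for z in(z0,z1)]
def cost(p,ns=("scene","top")):
    f=pose(p[:2],p[2]);e=0
    for n in ns: e+=np.abs(sil(n,[f(box(.034,.0505,0,.035)),f(box(.008,.028,.035,.065))])-obs[n]).sum()
    return e
for ns in(("scene","top"),("scene",),("top",)):
    r=min((minimize(cost,[.558,.263,y],args=(ns,),method="Nelder-Mead",options=dict(initial_simplex=[[.558,.263,y],[.562,.263,y],[.558,.268,y],[.558,.263,y+.08]])) for y in(.15,.22)),key=lambda r:r.fun)
    print(ns,r.x.round(4),r.fun)
E
python3 cov.py
python3 - <<'E'
from h import *
o=arm.observe();M=R.from_rotvec(o["orientation"]).as_matrix();print(M.round(3))
E
```

```text
scene 162.66666666666666 98.66666666666667 [0.02 0.12 0.14]
top 156.66666666666666 97.66666666666667 [0.08 0.18 0.19]
('scene', 'top') [0.5595 0.2658 0.1771] 276.4298728813555
('scene',) [0.5599 0.2667 0.165 ] 102.29852941176449
('top',) [0.5577 0.265  0.2098] 170.23609172482531
[[-0.935 -0.001  0.354]
 [-0.354  0.001 -0.935]
 [ 0.    -1.    -0.002]]
```

```bash
cat > go.py <<'E'
import sys
from h import *
H=[.558,-.226,-.225]; COV=[.559,.2655,.185]
def rel(pos,yaw,show=True):
    """shift(cm)/turn to TCP pos with jaw axis (tool z) at world yaw, tool y down"""
    o=arm.observe();M=R.from_rotvec(o["orientation"]).as_matrix()
    z=np.array([np.cos(yaw),np.sin(yaw),0]);y=np.array([0,0,-1.]);T=np.c_[np.cross(y,z),y,z]
    s=M.T@(np.array(pos)-o["tool_pos"])*100;t=R.from_matrix(M.T@T).as_rotvec()
    if show: print("shift",s.round(2),"turn",t.round(3))
    return s,t
def head(x,y,z): return np.r_[pose(H[:2],H[2])([x,y,0])[0][:2],z]
def st():
    o=arm.observe();M=R.from_rotvec(o["orientation"]).as_matrix()
    p=o["tool_pos"];l=R.from_euler('z',-H[2]).apply(p-np.r_[H[:2],0])
    print("t",round(o["clock"],2),"tcp",p.round(4),"in head",l.round(4),"yaw",round(np.arctan2(M[1,2],M[0,2]),3),"ydir",M[:,1].round(3),"F",o["wrist_force"].round(1),"tq",o["wrist_torque"].round(2),"gap",round(o["finger_gap"],3))
E
python3 -c "
from go import *
st();rel(head(-.042,0,.402),-.225)"
```

```text
t 0.1 tcp [ 0.23   -0.6077  0.4038] in head [-0.2346 -0.4453  0.4038] yaw -1.209 ydir [-0.001  0.001 -1.   ] F [ 0.6 -1.   0.5] tq [-0.03  0.   -0.04] gap 0.998
shift [-40.69   0.22 -26.42] turn [ 0.002 -0.984 -0.001]
```

Call:
{"op": "move_arm", "data": {"rows": [[[-40.7, 0, -26.4], [0, -0.98, 0]], [[-40.7, 0, -26.4], [0, -0.98, 0]], [[-40.7, 0, -26.4], [0, -0.98, 0]], [[-40.7, 0, -26.4], [0, -0.98, 0]], [[-40.7, 0, -26.4], [0, -0.98, 0]]], "gripper": 1, "force": 20}}

```text
clock: 0.6
tool_pos: [0.3788, -0.4046, 0.4045]
orientation: [-0.96, 1.535, -1.534]
wrist_force: [0.3, -0.5, 0.2]
finger_gap: 0.584
```

```bash
python3 -c "
from go import *
st();rel(head(-.042,0,.402),-.225)"
```

```text
t 0.6 tcp [ 0.3788 -0.4046  0.4045] in head [-0.1348 -0.2141  0.4045] yaw -0.453 ydir [-0.  0. -1.] F [ 0.3 -0.5  0.2] tq [-0.03 -0.1  -0.04] gap 0.584
shift [-22.95   0.25   4.2 ] turn [ 0.    -0.228 -0.   ]
```

Call:
{"op": "move_arm", "data": {"rows": [[[-23, 0, 4.2], [0, -0.228, 0]], [[-23, 0, 4.2], [0, -0.228, 0]], [[-23, 0, 4.2], [0, -0.228, 0]], [[-23, 0, 4.2], [0, -0.228, 0]], [[-23, 0, 4.2], [0, -0.228, 0]]]}}

```text
clock: 1.1
tool_pos: [0.5192, -0.2154, 0.4046]
orientation: [-1.092, 1.375, -1.374]
wrist_force: [0.7, -0.1, -0.3]
finger_gap: 0.151
```

```bash
python3 -c "
from go import *
st();rel(head(-.042,0,.402),-.225)
s=arm.get_image('scene');t=arm.get_image('top')
cv2.imwrite('pics/lv1.png',np.hstack([crop(s,185,130,100,130,4),crop(t,335,160,80,104,5)]))"
```

```text
t 1.1 tcp [ 0.5192 -0.2154  0.4046] in head [-0.0402  0.0017  0.4046] yaw -0.228 ydir [ 0.     0.001 -1.   ] F [ 0.7 -0.1 -0.3] tq [-0.07 -0.05 -0.01] gap 0.151
shift [ 0.17  0.26 -0.18] turn [-0.    -0.003 -0.001]
```

View pics/lv1.png

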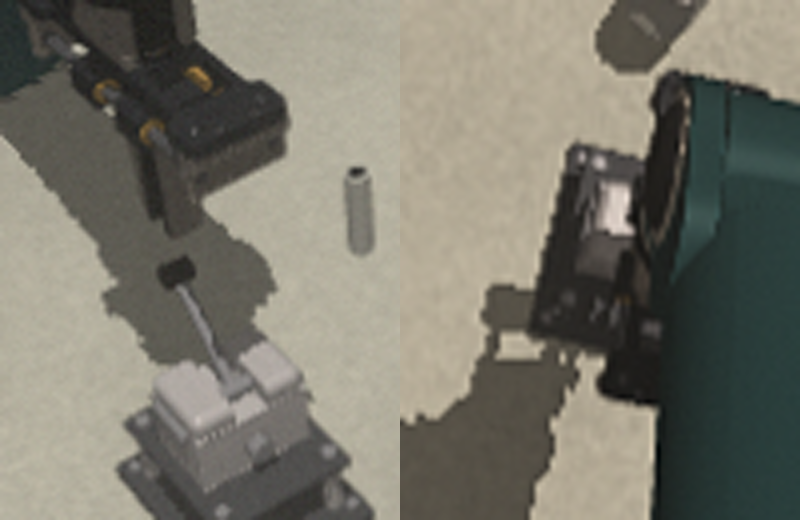

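The scene crop shows the closing fingertips, at (180,232), directly above the lever grip at (177,270). I'll push it down along its arc.

Call:
{"op": "move_arm", "data": {"rows": [[[0.2, 2.5, 0], [0, 0, 0]], [[0.2, 4.4, -1.1], [0, 0, 0]], [[0.2, 5.8, -2.1], [0, 0, 0]], [[0.2, 7.2, -2.8], [0, 0, 0]], [[0.2, 8.4, -3.2], [0, 0, 0]]]}}

```text
clock: 1.7
tool_pos: [0.4849, -0.2139, 0.3198]
orientation: [-1.091, 1.379, -1.377]
wrist_force: [-0.6, 1.3, 2.1]
finger_gap: 0.002
```

Call:
{"op": "move_arm", "data": {"rows": [[[0, 0.4, -0.1], [0, 0, 0]], [[0, 0.7, -0.1], [0, 0, 0]], [[0, 0.9, -0.1], [0, 0, 0]], [[0, 1.1, -0.1], [0, 0, 0]], [[0, 1.1, -0.1], [0, 0, 0]]]}}

```text
clock: 2.2
tool_pos: [0.4853, -0.2135, 0.3097]
orientation: [-1.09, 1.377, -1.378]
wrist_force: [0.3, -0.7, 0.3]
finger_gap: 0.004
```

```bash
python3 -c "
from go import *
st()"
```

```text
t 2.2 tcp [ 0.4853 -0.2135  0.3097] in head [-0.0736 -0.004   0.3097] yaw -0.231 ydir [ 0.001 -0.    -1.   ] F [ 0.3 -0.7  0.3] tq [-0.05 -0.1  -0.01] gap 0.004
```

Call:
{"op": "move_arm", "data": {"rows": [[[0, 0.1, 0], [0, 0, 0]], [[0, 0.2, 0], [0, 0, 0]], [[0, 0.3, 0], [0, 0, 0]], [[0, 0.3, 0], [0, 0, 0]]]}}

```text
clock: 2.6
tool_pos: [0.4855, -0.2132, 0.3089]
orientation: [-1.091, 1.376, -1.379]
wrist_force: [-5.0, 1.1, 17.0]
finger_gap: 0.002
```

```bash
python3 -c "
from go import *
st();st()"
```

```text
t 2.6 tcp [ 0.4855 -0.2132  0.3089] in head [-0.0735 -0.0037  0.3089] yaw -0.231 ydir [ 0.001 -0.001 -1.   ] F [-5.   1.1 17. ] tq [0.33 1.17 0.02] gap 0.002
t 2.6 tcp [ 0.4855 -0.2132  0.3089] in head [-0.0735 -0.0037  0.3089] yaw -0.231 ydir [ 0.001 -0.001 -1.   ] F [-5.   1.1 17. ] tq [0.33 1.17 0.02] gap 0.002
```

The stop is reached: 17 N with the fingertips at 0.119 m, exactly the level height. Now up and over to the cover.

Call:
{"op": "move_arm", "data": {"rows": [[[0, -5, 0], [0, 0, 0]], [[0, -9, 0], [0, 0, 0]], [[-48.3, -7, -3.8], [0, -0.416, 0]], [[-48.3, -7, -3.8], [0, -0.416, 0]], [[-48.3, -7, -3.8], [0, -0.416, 0]]], "gripper": -0.2, "force": 50}}

```text
clock: 3.1
tool_pos: [0.5079, -0.0637, 0.3912]
orientation: [-1.292, 1.067, -1.07]
wrist_force: [0.9, 0.1, -0.1]
finger_gap: 0.418
```

```bash
python3 -c "
from go import *
st();rel([.559,.2655,.33],.185)"
```

```text
t 3.1 tcp [ 0.5079 -0.0637  0.3912] in head [-0.085   0.1471  0.3912] yaw 0.189 ydir [ 0.002 -0.001 -1.   ] F [ 0.9  0.1 -0.1] tq [ 0.04 -0.14 -0.05] gap 0.418
shift [-31.38   6.11  11.19] turn [-0.002  0.004  0.001]
```

Call:
{"op": "move_arm", "data": {"rows": [[[-31.4, 6, 11.2], [0, 0, 0]], [[-31.4, 6, 11.2], [0, 0, 0]], [[-31.4, 6, 11.2], [0, 0, 0]], [[-31.4, 6, 11.2], [0, 0, 0]], [[-31.4, 6, 11.2], [0, 0, 0]]]}}

```text
clock: 3.6
tool_pos: [0.5467, 0.1798, 0.346]
orientation: [-1.29, 1.072, -1.072]
wrist_force: [0.5, -0.4, 1.1]
finger_gap: 0.599
```

Call:
{"op": "move_arm", "data": {"rows": [[[-9.3, 1.8, 3.3], [0, 0, 0]], [[-9.3, 1.8, 3.3], [0, 0, 0]], [[-9.3, 1.8, 3.3], [0, 0, 0]]]}}

```text
clock: 3.9
tool_pos: [0.5597, 0.2831, 0.3272]
orientation: [-1.292, 1.068, -1.06]
wrist_force: [0.3, 0.8, 0.1]
finger_gap: 0.601
```

```bash
python3 -c "
from go import *
st();rel([.559,.2655,.33],.185)
s=arm.get_image('scene');t=arm.get_image('top')
cv2.imwrite('pics/c1.png',np.hstack([crop(s,305,60,90,110,5),crop(t,210,165,70,110,5)]))"
```

```text
t 3.9 tcp [0.5597 0.2831 0.3272] in head [-0.1119  0.4967  0.3272] yaw 0.195 ydir [-0.002  0.005 -1.   ] F [0.3 0.8 0.1] tq [ 0.05 -0.07  0.04] gap 0.601
shift [ 1.72 -0.29 -0.41] turn [ 0.001  0.01  -0.006]
```

View pics/c1.png

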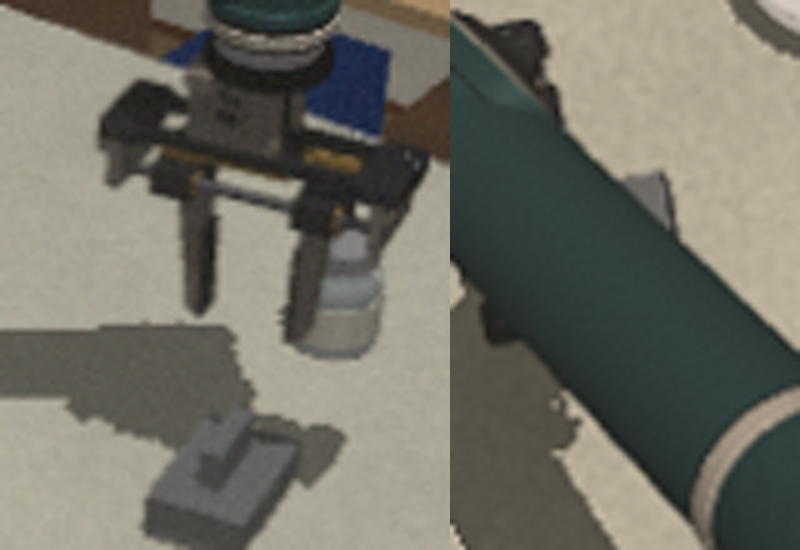

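Call:
{"op": "move_arm", "data": {"rows": [[[1.7, 3, -0.4], [0, 0.01, 0]], [[1.7, 4, -0.4], [0, 0.01, 0]], [[1.7, 4, -0.4], [0, 0.01, 0]]]}}

```text
clock: 4.3
tool_pos: [0.5611, 0.2556, 0.2869]
orientation: [-1.289, 1.083, -1.082]
wrist_force: [0.0, -0.9, -0.7]
finger_gap: 0.601
```

```bash
python3 -c "
from go import *
st();rel([.559,.2655,.227],.185)"
```

```text
t 4.3 tcp [0.5611 0.2556 0.2869] in head [-0.1045  0.4702  0.2869] yaw 0.172 ydir [-0.003 -0.002 -1.   ] F [ 0.  -0.9 -0.7] tq [ 0.03 -0.06  0.  ] gap 0.601
shift [-1.02  5.99 -0.02] turn [ 0.003 -0.013  0.002]
```

Call:
{"op": "move_arm", "data": {"rows": [[[0, 0, 0], [0, 0, 0]], [[0, 0, 0], [0, 0, 0]], [[0, 0, 0], [0, 0, 0]]]}}

```text
clock: 4.6
tool_pos: [0.5612, 0.2583, 0.2893]
orientation: [-1.285, 1.078, -1.079]
wrist_force: [0.9, 0.3, 0.7]
finger_gap: 0.598
```

```bash
python3 -c "
from go import *
st();rel([.559,.2655,.227],.185)"
```

```text
t 4.6 tcp [0.5612 0.2583 0.2893] in head [-0.1049  0.4728  0.2893] yaw 0.175 ydir [ 0.002  0.001 -1.   ] F [0.9 0.3 0.7] tq [-0.06 -0.09  0.01] gap 0.598
shift [-0.74  6.23 -0.1 ] turn [-0.002 -0.01  -0.001]
```

Call:
{"op": "move_arm", "data": {"rows": [[[-0.7, 2.5, -0.1], [0, -0.01, 0]], [[-0.7, 4.5, -0.1], [0, -0.01, 0]], [[-0.7, 6, -0.1], [0, -0.01, 0]], [[-0.7, 6.2, -0.1], [0, -0.01, 0]], [[-0.7, 6.2, -0.1], [0, -0.01, 0]]]}}

```text
clock: 5.1
tool_pos: [0.5589, 0.2648, 0.2263]
orientation: [-1.291, 1.072, -1.072]
wrist_force: [-0.0, 0.1, 0.1]
finger_gap: 0.6
```

```bash
python3 -c "
from go import *
st();rel([.559,.2655,.227],.185)"
```

```text
t 5.1 tcp [0.5589 0.2648 0.2263] in head [-0.1086  0.4786  0.2263] yaw 0.185 ydir [ 0.  0. -1.] F [-0.   0.1  0.1] tq [-0.03 -0.08 -0.01] gap 0.6
shift [-0.07 -0.07  0.02] turn [-0.  0. -0.]
```

Call:
{"op": "move_arm", "data": {"rows": [[[0, 0, 0], [0, 0, 0]], [[0, 0, 0], [0, 0, 0]], [[0, 0, 0], [0, 0, 0]], [[0, 0, 0], [0, 0, 0]], [[0, 0, 0], [0, 0, 0]]], "gripper": 1, "force": 50}}

```text
clock: 5.6
tool_pos: [0.5589, 0.2646, 0.2264]
orientation: [-1.29, 1.072, -1.072]
wrist_force: [-0.0, 0.4, -0.1]
finger_gap: 0.19
```

Call:
{"op": "move_arm", "data": {"rows": [[[0, 0, 0], [0, 0, 0]], [[0, 0, 0], [0, 0, 0]], [[0, 0, 0], [0, 0, 0]]]}}

```text
clock: 5.9
tool_pos: [0.5589, 0.2646, 0.2263]
orientation: [-1.291, 1.072, -1.072]
wrist_force: [1.2, 0.3, 0.1]
finger_gap: 0.168
```

```bash
python3 -c "
from go import *
st()"
```

```text
t 5.9 tcp [0.5589 0.2646 0.2263] in head [-0.1086  0.4784  0.2263] yaw 0.185 ydir [ 0.  0. -1.] F [1.2 0.3 0.1] tq [-0.03 -0.21 -0.01] gap 0.168
```

The gripper is holding the rib (gap 15.5 mm). Next I'll lift.

Call:
{"op": "move_arm", "data": {"rows": [[[0, -2, 0], [0, 0, 0]], [[0, -6, 0], [0, 0, 0]], [[0, -10, 0], [0, 0, 0]], [[0, -14, 0], [0, 0, 0]], [[0, -17.5, 0], [0, 0, 0]]]}}

```text
clock: 6.4
tool_pos: [0.5585, 0.2647, 0.4031]
orientation: [-1.291, 1.072, -1.072]
wrist_force: [0.1, -0.1, -0.6]
finger_gap: 0.172
```

```bash
python3 -c "
from go import *
st();rel(head(0,0,.402),-.225)"
```

```text
t 6.4 tcp [0.5585 0.2647 0.4031] in head [-0.109   0.4784  0.4031] yaw 0.185 ydir [ 0.  0. -1.] F [ 0.1 -0.1 -0.6] tq [-0.03 -0.1  -0.  ] gap 0.172
shift [48.22  0.1  -9.09] turn [-0.    0.41 -0.  ]
```

Call:
{"op": "move_arm", "data": {"rows": [[[3, 0, -0.6], [0, 0.03, 0]], [[7.5, 0, -1.4], [0, 0.07, 0]], [[12, 0, -2.3], [0, 0.11, 0]], [[16.5, 0, -3.1], [0, 0.15, 0]], [[21, 0, -4], [0, 0.19, 0]]]}}

```text
clock: 6.9
tool_pos: [0.5576, 0.0491, 0.4011]
orientation: [-1.207, 1.214, -1.214]
wrist_force: [0.5, 0.1, -0.5]
finger_gap: 0.173
```

Call:
{"op": "move_arm", "data": {"rows": [[[4.5, 0, 0], [0, 0.05, 0]], [[9, 0, 0], [0, 0.1, 0]], [[13, 0, 0], [0, 0.14, 0]], [[17, 0, 0], [0, 0.18, 0]], [[21, 0, 0], [0, 0.21, 0]]]}}

```text
clock: 7.4
tool_pos: [0.5565, -0.1607, 0.401]
orientation: [-1.099, 1.367, -1.367]
wrist_force: [0.4, 0.5, -0.4]
finger_gap: 0.168
```

Call:
{"op": "move_arm", "data": {"rows": [[[2, 0, 0], [0, 0, 0]], [[2, 0, 0], [0, 0, 0]], [[2, 0, 0], [0, 0, 0]], [[2, 0, 0], [0, 0, 0]]]}}

```text
clock: 7.8
tool_pos: [0.553, -0.1768, 0.4012]
orientation: [-1.1, 1.364, -1.363]
wrist_force: [1.1, -0.2, -0.9]
finger_gap: 0.171
```

```bash
python3 -c "
from go import *
st();rel(head(0,0,.402),-.225)"
```

```text
t 7.8 tcp [ 0.553  -0.1768  0.4012] in head [-0.0158  0.0469  0.4012] yaw -0.212 ydir [ 0.     0.001 -1.   ] F [ 1.1 -0.2 -0.9] tq [ 0.02 -0.07 -0.01] gap 0.171
shift [ 4.71 -0.09  1.53] turn [ 0.     0.013 -0.001]
```

Call:
{"op": "move_arm", "data": {"rows": [[[2, 0, 0.7], [0, 0.013, 0]], [[4, 0, 1.3], [0, 0.013, 0]], [[4.7, 0, 1.5], [0, 0.013, 0]], [[4.7, 0, 1.5], [0, 0.013, 0]], [[4.7, 0, 1.5], [0, 0.013, 0]]]}}

```text
clock: 8.3
tool_pos: [0.5575, -0.227, 0.4011]
orientation: [-1.093, 1.375, -1.374]
wrist_force: [-0.8, 0.4, -1.1]
finger_gap: 0.172
```

```bash
cat > ov2.py <<'E'
from go import *
import sys
st();rel(head(0,0,.402),-.225)
o=arm.observe();p=o["tool_pos"];M=R.from_rotvec(o["orientation"]).as_matrix();yw=np.arctan2(M[1,2],M[0,2])
f=pose(H[:2],H[2]);g=pose(p[:2],yw);zf=p[2]-.2263
corn=lambda f,x,y,z:f([[a*x,b*y,z] for a,b in((-1,-1),(1,-1),(1,1),(-1,1))])
s=arm.get_image('scene');cv2.imwrite(sys.argv[1]+'_raw.png',s);cv2.imwrite(sys.argv[1]+'_rawt.png',arm.get_image('top'))
u,v,w,h,k=195,150,100,140,4
a=crop(cv2.convertScaleAbs(s,alpha=1.5),u,v,w,h,k);b=a.copy()
def poly(P,c): cv2.polylines(b,[(((proj("scene",P)-[u,v]+.5)*k)*16).astype(np.int32)],True,c,1,cv2.LINE_AA,4)
poly(corn(f,.07,.058,0),(0,0,255));poly(corn(f,.028,.04,.112),(0,255,0));poly(corn(f,.028,.04,.08),(0,255,0))
poly(corn(g,.034,.0505,zf),(0,0,255));poly(corn(g,.034,.0505,zf+.035),(255,0,0))
cv2.imwrite(sys.argv[1]+'.png',np.hstack([a,b]))
E
python3 ov2.py pics/p1
```

```text
t 8.3 tcp [ 0.5575 -0.227   0.4011] in head [-3.000e-04 -1.100e-03  4.011e-01] yaw -0.227 ydir [-0.     0.001 -1.   ] F [-0.8  0.4 -1.1] tq [-0.04 -0.06 -0.05] gap 0.172
shift [-0.11 -0.09  0.03] turn [ 0.    -0.002 -0.001]
```

View pics/p1.png

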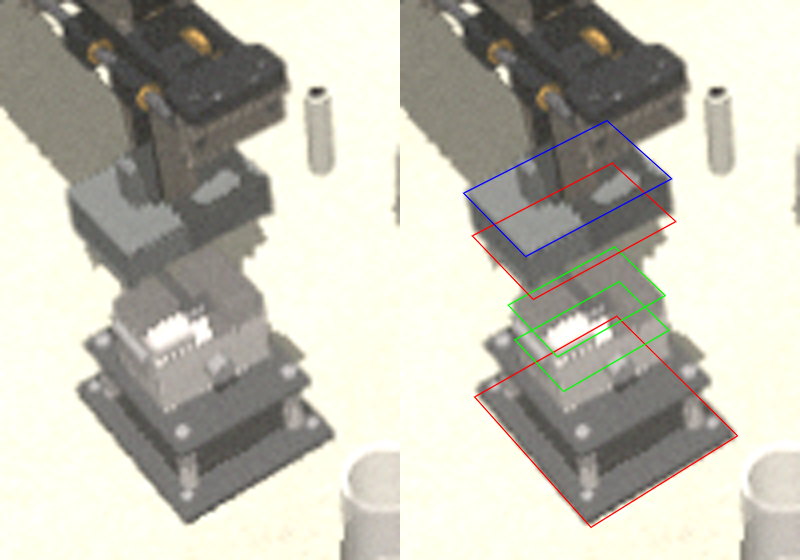

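The cover hangs squarely over the head with its back wall (no notch) on the +x side. Cover and housing overlays are both off the same way by about 1 px, so the relative alignment is within about 2 mm. Now descending.

Call:
{"op": "move_arm", "data": {"rows": [[[-0.1, 1.5, 0], [0, 0, 0]], [[-0.1, 3, 0], [0, 0, 0]], [[-0.1, 4.3, 0], [0, 0, 0]], [[-0.1, 5, 0], [0, 0, 0]], [[-0.1, 5, 0], [0, 0, 0]]]}}

```text
clock: 8.9
tool_pos: [0.5572, -0.2267, 0.3493]
orientation: [-1.094, 1.378, -1.373]
wrist_force: [0.3, -0.8, -0.5]
finger_gap: 0.171
```

```bash
python3 ov2.py pics/p2
```

```text
t 8.9 tcp [ 0.5572 -0.2267  0.3493] in head [-0.0006 -0.0009  0.3493] yaw -0.228 ydir [-0.003  0.001 -1.   ] F [ 0.3 -0.8 -0.5] tq [-0.03 -0.03 -0.01] gap 0.171
shift [-0.09 -5.27  0.05] turn [ 0.003 -0.003 -0.001]
```

View pics/p2.png

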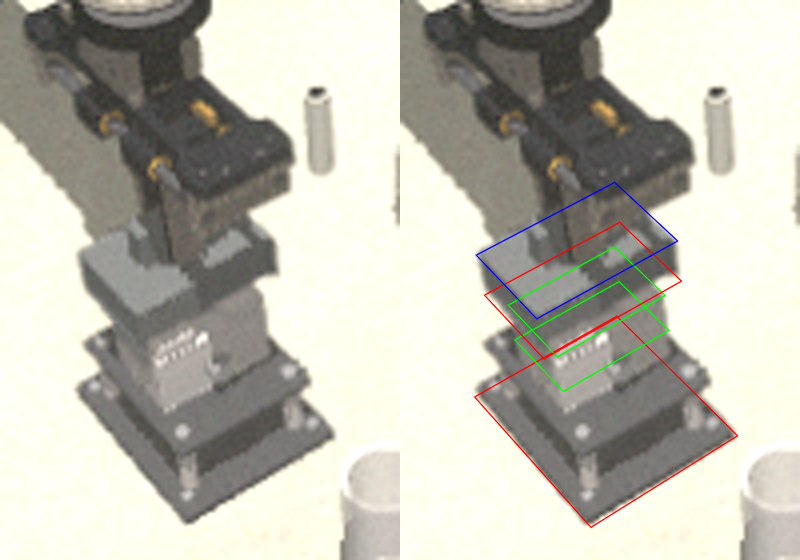

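Call:
{"op": "move_arm", "data": {"rows": [[[0, 0.3, 0], [0, 0, 0]], [[0, 0.6, 0], [0, 0, 0]], [[0, 0.9, 0], [0, 0, 0]], [[0, 0.9, 0], [0, 0, 0]]]}}

```text
clock: 9.4
tool_pos: [0.5574, -0.2269, 0.3418]
orientation: [-1.093, 1.376, -1.375]
wrist_force: [-0.7, 0.8, -0.4]
finger_gap: 0.172
```

```bash
python3 -c "
from go import *
st()"
```

```text
t 9.4 tcp [ 0.5574 -0.2269  0.3418] in head [-0.0004 -0.001   0.3418] yaw -0.228 ydir [-0.001  0.    -1.   ] F [-0.7  0.8 -0.4] tq [-0.01 -0.07  0.  ] gap 0.172
```

Call:
{"op": "move_arm", "data": {"rows": [[[0, 0.2, 0], [0, 0, 0]], [[0, 0.4, 0], [0, 0, 0]], [[0, 0.5, 0], [0, 0, 0]], [[0, 0.5, 0], [0, 0, 0]]]}}

```text
clock: 9.8
tool_pos: [0.5575, -0.2269, 0.337]
orientation: [-1.093, 1.376, -1.375]
wrist_force: [-0.2, -0.2, -0.8]
finger_gap: 0.165
```

Call:
{"op": "move_arm", "data": {"rows": [[[0, 0.2, 0], [0, 0, 0]], [[0, 0.4, 0], [0, 0, 0]], [[0, 0.5, 0], [0, 0, 0]], [[0, 0.5, 0], [0, 0, 0]]]}}

```text
clock: 10.2
tool_pos: [0.5577, -0.2269, 0.3322]
orientation: [-1.092, 1.375, -1.375]
wrist_force: [0.6, -1.0, -0.6]
finger_gap: 0.173
```

```bash
python3 -c "
from go import *
st()"
```

```text
t 10.2 tcp [ 0.5577 -0.2269  0.3322] in head [-1.000e-04 -9.000e-04  3.322e-01] yaw -0.228 ydir [ 0. -0. -1.] F [ 0.6 -1.  -0.6] tq [-0.14 -0.2  -0.04] gap 0.173
```

The skirt is over the housing with no contact force, so I'll press through the catches.

Call:
{"op": "move_arm", "data": {"rows": [[[0, 0.2, 0], [0, 0, 0]], [[0, 0.4, 0], [0, 0, 0]], [[0, 0.5, 0], [0, 0, 0]], [[0, 0.5, 0], [0, 0, 0]]], "force": 60}}

```text
clock: 10.6
tool_pos: [0.5581, -0.227, 0.3287]
orientation: [-1.092, 1.374, -1.377]
wrist_force: [-0.8, -0.1, 7.7]
finger_gap: 0.169
```

Call:
{"op": "move_arm", "data": {"rows": [[[0, 0.2, 0], [0, 0, 0]], [[0, 0.4, 0], [0, 0, 0]], [[0, 0.5, 0], [0, 0, 0]], [[0, 0.5, 0], [0, 0, 0]]]}}

```text
clock: 11.0
tool_pos: [0.5584, -0.2271, 0.3236]
orientation: [-1.09, 1.373, -1.378]
wrist_force: [1.0, 0.0, 4.7]
finger_gap: 0.168
```

```bash
python3 -c "
from go import *
st()"
```

```text
t 11.0 tcp [ 0.5584 -0.2271  0.3236] in head [ 0.0007 -0.001   0.3236] yaw -0.229 ydir [ 0.003 -0.001 -1.   ] F [1.  0.  4.7] tq [-0.18 -0.43 -0.23] gap 0.168
```

Call:
{"op": "move_arm", "data": {"rows": [[[0, 0.2, 0], [0, 0, 0]], [[0, 0.3, 0], [0, 0, 0]], [[0, 0.3, 0], [0, 0, 0]]]}}

```text
clock: 11.3
tool_pos: [0.5579, -0.2271, 0.3189]
orientation: [-1.091, 1.375, -1.376]
wrist_force: [4.2, -1.6, -2.3]
finger_gap: 0.17
```

Call:
{"op": "move_arm", "data": {"rows": [[[0, 0.2, 0], [0, 0, 0]], [[0, 0.3, 0], [0, 0, 0]], [[0, 0.3, 0], [0, 0, 0]]]}}

```text
clock: 11.6
tool_pos: [0.558, -0.2271, 0.3157]
orientation: [-1.091, 1.374, -1.376]
wrist_force: [5.3, -2.3, -4.8]
finger_gap: 0.17
```

Call:
{"op": "move_arm", "data": {"rows": [[[0, 0.2, 0], [0, 0, 0]], [[0, 0.3, 0], [0, 0, 0]], [[0, 0.3, 0], [0, 0, 0]]]}}

```text
clock: 11.9
tool_pos: [0.5581, -0.227, 0.3153]
orientation: [-1.092, 1.373, -1.377]
wrist_force: [0.9, -1.1, 11.7]
finger_gap: 0.167
```

```bash
python3 -c "
from go import *
st()"
```

```text
t 11.9 tcp [ 0.5581 -0.227   0.3153] in head [ 3.000e-04 -1.000e-03  3.153e-01] yaw -0.228 ydir [ 0.001 -0.001 -1.   ] F [ 0.9 -1.1 11.7] tq [-0.05 -0.1  -0.24] gap 0.167
```

Call:
{"op": "move_arm", "data": {"rows": [[[0, 0.1, 0], [0, 0, 0]], [[0, 0.1, 0], [0, 0, 0]], [[0, 0.1, 0], [0, 0, 0]], [[0, 0.1, 0], [0, 0, 0]], [[0, 0.1, 0], [0, 0, 0]]]}}

```text
clock: 12.4
tool_pos: [0.5581, -0.2269, 0.3153]
orientation: [-1.092, 1.373, -1.377]
wrist_force: [-2.9, 1.0, 16.6]
finger_gap: 0.17
```

Call:
{"op": "move_arm", "data": {"rows": [[[0, 0, 0], [0, 0, 0]], [[0, 0, 0], [0, 0, 0]], [[0, 0, 0], [0, 0, 0]], [[0, 0, 0], [0, 0, 0]], [[0, 0, 0], [0, 0, 0]]]}}

```text
clock: 12.9
tool_pos: [0.5581, -0.2269, 0.3153]
orientation: [-1.092, 1.373, -1.377]
wrist_force: [-1.8, -0.8, 17.8]
finger_gap: 0.174
```

```bash
python3 ov2.py pics/p3
```

```text
t 12.9 tcp [ 0.5581 -0.2269  0.3153] in head [ 3.000e-04 -9.000e-04  3.153e-01] yaw -0.228 ydir [ 0.002 -0.002 -1.   ] F [-1.8 -0.8 17.8] tq [ 0.03  0.43 -0.24] gap 0.174
shift [-0.08 -8.68 -0.01] turn [-0.002 -0.003  0.001]
```

View pics/p3.png

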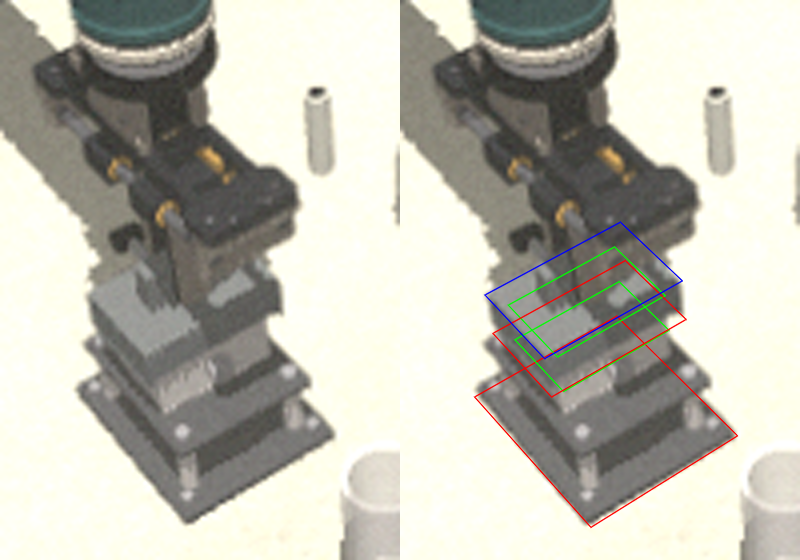

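View pics/p3_rawt.png

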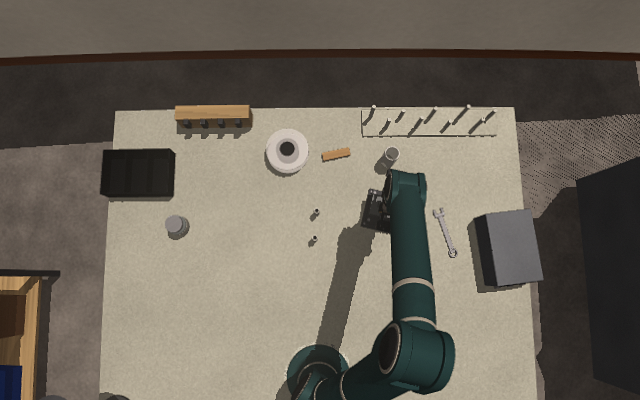

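The side view shows the cover seated low on the housing. The lever's black grip pokes out in front at scene pixel (226.8,209.2), against (225.6,209.2) predicted for level. In the top view the other objects haven't moved. Handing in.

```bash
python3 -c "
from go import *
st();print(arm.close_job())"
```

```text
t 13.0 tcp [ 0.5581 -0.2269  0.3152] in head [ 3.000e-04 -9.000e-04  3.152e-01] yaw -0.228 ydir [ 0.002 -0.002 -1.   ] F [-3.3 -0.8 18.6] tq [ 0.07  0.46 -0.25] gap 0.169
the job is handed in; nothing more can be done
None
```

The job is done and handed in at 13.0 s. I swung the lever down to its stop first, then gripped the cover by its rib, set it over the head and pressed it down past the catches until the roof landed.

**Last checks:**
- **Cover home:** the wrist stopped at 0.3152 m, against 0.3153 m expected for fully home. The push rose, dropped away, then rose again as the roof landed. I only sampled the force after each small step; the highest reading at the catches was 7.7 N, so I never saw the stated 14 N peak.
- **Still pressing:** the arm was pushing down with about 18 N and the rib was still in the jaws at handover.
- **Lever level:** pushing it down reached a hard stop at the level height. In the final picture its grip is about 1 pixel from where a level lever should appear.
- **Other objects:** in the last top view they look unmoved.

**Disagreements:** while the cover was held above the head, its lower edge showed about 2–3 pixels higher in the picture than my model predicted. I couldn't see the notch directly; I inferred it was at the front because the back and one end wall had none. The cover went on without any side contact.

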